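# Lock the carving index table at its zero slot

## Task

Get the small index table ready for mallet work by locking it at its zero mark: push the upright wooden peg round until the red-marked slot of the steel disc faces the locking bar, then push the bar by its upright black lug fully home into that slot. Push gently with the outside of the closed fingers, without gripping or forcing anything, and leave the mallet, the gouge and the tin beside it where they lie.

Things in the scene. Friction and masses are not known exactly. Their poses are not given: they have to be found in the camera images.
- index_base: Dark green cast base, fixed: round foot 200 mm across with a tongue 66 mm wide reaching 200 mm from the middle. Origin: on the table top, under the upright axis on which the disc turns (middle of the round foot); z up. Tongue, guide and bar lie along the base's -y. Place and yaw differ from start to start.
- guide (a point): Steel guide block on the tongue, through which the bar slides: 48 mm wide, from 102 to 142 mm from the axis. This point is the middle of its top, 41 mm above the table top (screw heads to 45 mm).
- disc_mid (a point): On the turning axis, at the height of the disc's top, 34 mm. Steel disc 180 mm across with six slots in its rim, 60 degrees apart, 16 mm wide, 27 mm deep, one edged in red. In the middle a wooden face plate 106 mm across, top at 46 mm, with a wood blank clamped between two jaws, highest point 74 mm; all turns with the disc.
- index_table (a joint): Angle of the disc on the base, rad, positive anticlockwise seen from above; 0 when the red slot points along the base's -y, straight at the bar. Starts between 0.5 and 2.4; turns both ways to 3.3. Friction 0.22 N m (about 3 N at the peg): it stays where it is left.
- red_slot (a point): Middle of the mouth of the red-edged slot, on the rim, 90 mm from the axis, at the height of the disc's top.
- peg (a point): The turning peg: a dark round wooden peg on the disc, standing 71 mm from the axis, 150 degrees anticlockwise of the red slot seen from above. It rises from 34 to 83 mm above the table top and is 22 mm across at its thickest. This point lies on its axis 60 mm above the table top. It is fixed in the disc.
- lock_bar (a joint): Travel of the bar, m: 0 drawn back, nose 6 mm clear of the rim; 0.030 fully home, a stop. Starts at 0 to 0.004. Slides along the base's +y to the axis against 2.5 N of friction and stays where left. Bar 12 mm wide, nose tapering to 6 mm: it draws a slot up to 3 degrees off true; else the rim stops it. All six slots would take it; only the red one is right.
- bar_nose (a point): Middle of the bar's nose end, at its top edge, 34 mm above the table top.
- lug (a point): Black upright lug on the bar, 26 mm wide across the bar, 8 mm thick along it, from 34 to 73 mm above the table top. This point lies in its middle, 60 mm above the table top: 176 mm from the axis with the bar drawn back, 146 mm when home. It is pushed on its outer face, the one away from the disc.
- mallet: Round carving mallet lying left of the base, 68 x 151 x 72 mm, loose; origin under its middle. Not to be disturbed.
- gouge: Round gouge with a wooden handle lying in front of the base, 25 x 190 x 28 mm, loose; origin under its middle. Not to be disturbed.
- tallow_tin: Round flat tin with a brown lid, 67 mm across, 22 mm high, loose, at the near right of the base; origin under its middle. Not to be disturbed.

How it is judged:
On the way:
1. the red slot faces the bar, which is still drawn back (value of joint index_table between -0.09 and 0.09 rad and value of joint lock_bar below 0.01 m), for 0.2 s.
At the end, for the whole second after the job is handed in: The bar is home in the red slot: pushed in to within 3 mm of its 30 mm stop, the table within 0.06 rad of its zero, both at rest (value of joint index_table between -0.06 and 0.06 rad and value of joint lock_bar above 0.027 m and velocity of joint lock_bar below 0.002 m/s and velocity of joint index_table between -0.02 and 0.02 rad/s); the robot touches nothing.
It fails at once if the peg or the table it stands on was gripped, or pushed with more than 20 N (contact force between the fingers and index_table above 20 N).
It fails at once if the lug was gripped hard, or the bar or base forced with more than 40 N (contact force between the fingers and index_base above 40 N).
It fails at once if the mallet was moved more than 15 mm or lifted (distance of mallet from where it was at the start of the episode above 0.015 m).
It fails at once if the gouge was moved more than 15 mm or lifted (distance of gouge from where it was at the start of the episode above 0.015 m).
It fails at once if the tin was moved more than 15 mm or lifted (distance of tallow_tin from where it was at the start of the episode above 0.015 m).
It also fails if it takes over 54 s, if anything falls off the work surface, if the arm or the gripper's body presses on something with over 40 N, if the wrist force passes 120 N, or if a joint passes its speed limit or range.

## Robot

A 6-joint arm with a two-finger parallel gripper is mounted at the origin on a cart in front of the work surface, level with it; the furniture and walls round the work are solid. World frame = base frame: x ahead of the robot, y to its left, z up, the work surface at z = 0. Lengths are in m, angles in rad, forces in N, time in s.
With the tool pointing down it reaches from about 0.35 to 0.775 m from the base axis. Payload 5.5 kg.
Tool frame: the origin (TCP) lies at the very end of the fingers, on their centre line; the grasp point (between the pads) lies 19 mm behind it; z points along the fingers, y is the line along which they close (so a half turn about z gives the same grasp; the last joint's range is limited). The gripper opens to 85 mm and grips with 20 to 120 N. Pads are 22 mm wide; open, the fingers measure 114 mm over their backs; the gripper's body (76 mm by 85 mm) begins 54 mm behind the grasp point. The pads swing forward as they close: fully open they stand 13 mm farther back than shut.
Start: joints at [-1.241, 0.313, 0.046, 1.304, 0, 1.431], TCP at [0.26, -0.513, 0.231] pointing down, gripper open.
Joint ranges: [-2.76, 2.76], [-0.86, 1.69], [-1.03, 1.26], [-2.2, 2.34], [-1.47, 1.5], [-3.14, 3.14]. Speed limits (rad/s): [2.57, 2.57, 3.14, 3.14, 3.14, 3.14].

## Interface

Orientations are given as a unit quaternion [w, x, y, z].
In Python, from workcell import env, imaging, ticket gives the robot as it stands. The module is installed in compiled form; this text tells all that it offers.
- The arm moves only by the tool apply_moves, never from a script. Its argument "rows" is a list of rows, each an object with "xyz": the shift along the tool's x, y, z in mm, a list of three; "turn": the turn, a rotation vector about the tool's x, y, z in rad, a list of three; "grip": the opening, from 0 (shut) to 1 (fully open). A call has 1 to 12 rows; each row is the pose to reach, as a shift and turn from the pose commanded when the call began, along the tool's axes at that moment; what a row does not reach only later rows make up. A row lasts 1/12 s, in which the tool goes at most 41.7 mm and 7.16 degrees, less where a joint would pass 70% of its speed; a pose out of reach is approached as far as the arm can. A call with a gripper value outside its range is refused whole. The fingers move at their own pace and stop on an object; "force" is the grip in N (left out, the last holds). Time passes only in rows, so rows that repeat a pose let the fingers close. It gives the time, the measured TCP pose, the force, the opening and the grip force at its end, in the units of the state.
- env.get_state(): the state, without advancing time (a new reading comes with each control period).
- imaging.read_camera(name): name is "side" or "top" or "wrist"; returns a dict with "color" (384x512x3 uint8, blue, green, red), "z_map" (384x512 float32, m along the optical axis (not along the pixel's ray), 0 where there is no reading), "camera_matrix" (3x3 intrinsics, pixels), "view" (4x4, takes a point from world to camera coordinates). Camera axes: x right, y down, z forward; pixel columns grow to the right and rows downward; lengths in m; the calibration is good to about 2 mm. A picture is of the moment at which its call begins.
- ticket.hand_in(): hands the job in; it is judged then, once.
The state is a dict: "clock": time; "joint_pos": joint angles; "qvel": joint speeds; "tau": joint torques, N m; "tcp_pos": TCP position; "orientation": TCP orientation; "wrist_force": force on the tool from outside, world axes, zero at the start; "ft_torque": the same for the moment, N m; "finger_gap": finger opening in m; "grip_force": force on a finger pad.
Only numpy, scipy, OpenCV 4.12 (cv2) and the standard library are available. Lean on these libraries where they do the work, as an engineer would, in place of code of your own. Each camera call takes 0.05 s, during which the arm holds its last target. There are 200 camera calls.

## Working session

There is one attempt and no reset: what is moved stays moved. The work goes in short steps, Python scripts to look and compute and a tool call to move; the robot and the scene stay as the last step left them, time stands still between calls to the robot, and variables do not carry over. Pictures are saved under pics/ and viewed, at most 10 in all, crops included, and the job is handed in when it is done.

Besides the shell and the picture viewer there is one more tool, called after ">>>" by a JSON object that holds its "fn" and its "kwargs", one argument or row to a line. apply_moves: Moves the arm, as the interface text tells. Its arguments: {"type":"object","properties":{"rows":{"type":"array"},"force":{"type":"number"}},"required":["rows"]}

```bash
mkdir -p pics; cat > h.py <<'E'
import numpy as np, cv2
from workcell import env, imaging, ticket
def shot(n):
    d=imaging.read_camera(n); np.savez(f'{n}.npz',**d); return d
def px2w(d,u,v,z=None):
    K=d['camera_matrix'];T=np.linalg.inv(d['view']);r=np.linalg.inv(K)@[u,v,1]
    if z is None: p=r*d['z_map'][int(v),int(u)]
    else:
        w=T[:3,:3]@r; p=r*((z-T[2,3])/w[2])
    return T[:3,:3]@p+T[:3,3]
def w2px(d,p):
    c=d['view']@np.r_[p,1]; q=d['camera_matrix']@c[:3]; return q[:2]/q[2]
E
python3 - <<'E'
from h import *
for n in('top','side'):
    d=shot(n); cv2.imwrite(f'pics/{n}0.png',cv2.resize(d['color'],(800,600),interpolation=cv2.INTER_CUBIC))
print(env.get_state())
E
```

```text
{'clock': 0.1, 'joint_pos': array([-1.24058218e+00,  3.13935280e-01,  4.50883120e-02,  1.30358600e+00,
        1.72571854e-06,  1.43124534e+00]), 'qvel': array([ 1.37934878e-03, -3.26996555e-05,  2.16374967e-03,  2.51994101e-03,
        9.58828485e-04,  1.94228919e-03]), 'tau': array([ 1.35974049e-03, -4.81727886e+01,  2.99242187e+01,  1.28778993e-02,
       -1.61746543e-04, -9.93236853e-06]), 'tcp_pos': array([ 0.26015854, -0.51227346,  0.23049061]), 'orientation': array([-8.14685944e-04,  9.72541354e-01,  2.32728696e-01, -7.70346384e-05]), 'wrist_force': array([ 0.00099474,  0.16343226, -0.35143294]), 'ft_torque': array([-0.00860521,  0.00180695,  0.01211873]), 'grip_force': 0.0, 'finger_gap': 0.08528321663274091}
```

View pics/top0.png

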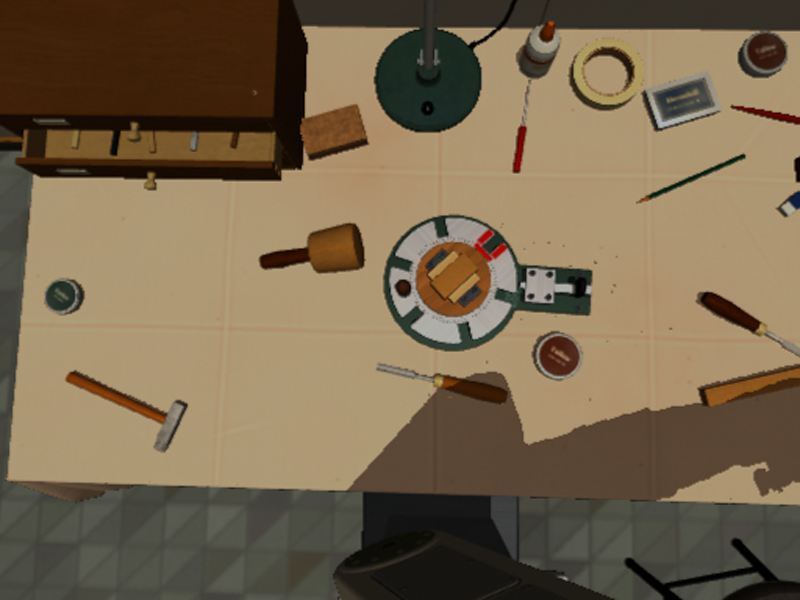

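View pics/side0.png

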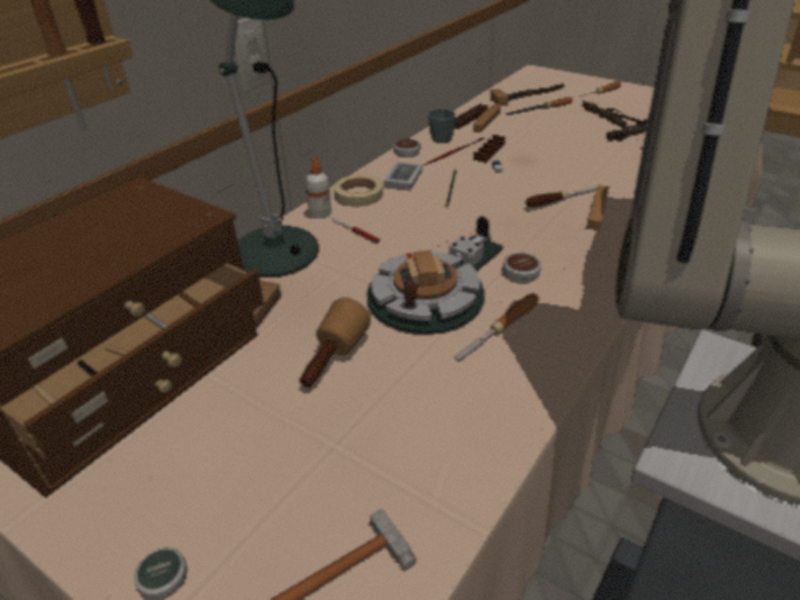

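The top view (800x600) shows the disc centre near (453,282), the peg at (403,288), the red slot at (492,243) and the lug at (578,288). The red slot sits about 45° anticlockwise of the bar. The mallet is to the left, the gouge is on the near side and the tin is at the near right. I'll enlarge a crop.

```bash
python3 - <<'E'
from h import *
d=dict(np.load('top.npz'))
c=d['color'][130:270,225:395]
cv2.imwrite('pics/crop.png',cv2.resize(c,None,fx=4.5,fy=4.2857*1.05,interpolation=cv2.INTER_CUBIC) if 0 else cv2.resize(c,None,fx=4,fy=4,interpolation=cv2.INTER_CUBIC))
for n,u,v,z in(('c',453,282,.046),('peg',403,288,.083),('red',492,243,.034),('lug',578,288,.073),('tin',558,356,.022),('g',436,380,.02),('m',335,248,.05)): print(n,px2w(d,u/1.5625,v/1.5625,z))
print(np.linalg.inv(d['view']))
E
```

```text
c [0.55063732 0.00702468 0.046     ]
peg [0.53582909 0.07561261 0.083     ]
red [ 0.60942572 -0.04792133  0.034     ]
lug [ 0.54197778 -0.1601189   0.073     ]
tin [ 0.45181482 -0.14332517  0.022     ]
g [0.41401078 0.02762756 0.02      ]
m [0.5949988  0.17356676 0.05      ]
[[ 0.02447587 -0.99369484  0.10941434  0.41395505]
 [-0.99923424 -0.02097544  0.0330299   0.04918009]
 [-0.03052663 -0.11013899 -0.99344729  0.99761095]
 [ 0.          0.          0.          1.        ]]
```

View pics/crop.png

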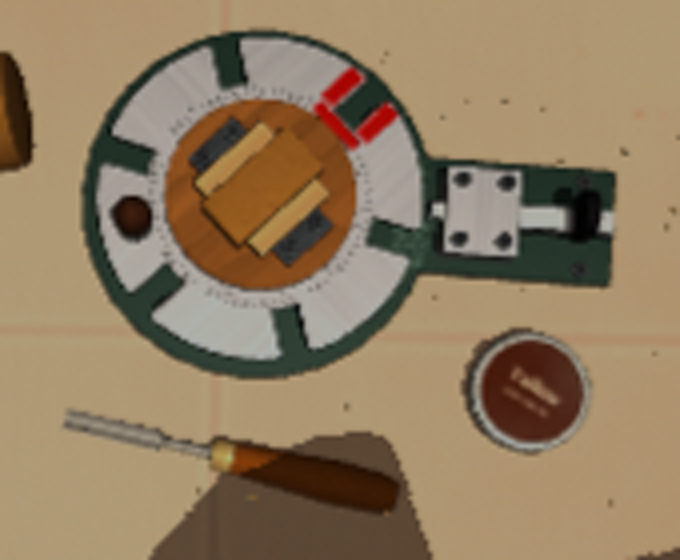

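The crop shows the disc rim spanning x 95–423 and y 38–362, with the peg top at (131,215). The red slot mouth is at about (373,90), the guide centre at (482,211) and the lug top at about (586,207). The tongue's corners are (614,172) and (609,287).

```bash
python3 - <<'E'
from h import *
d=dict(np.load('top.npz'))
f=lambda x,y,z:px2w(d,225+x/4,130+y/4,z)[:2]
c=f(259,200,.034);g=f(482,211,.041);p=f(131,215,.083);r=f(373,90,.034);
l=f(586,207,.073);e1=f(614,172,.018);e2=f(609,287,.018)
for n,q in zip('c g p r l e1 e2'.split(),(c,g,p,r,l,e1,e2)):
    w=q-c; print(n,q.round(4),'dist',np.hypot(*w).round(4),'ang',np.degrees(np.arctan2(w[1],w[0])).round(1))
# points cloud of lug, peg by height
K=d['camera_matrix'];T=np.linalg.inv(d['view']);v,u=np.mgrid[0:384,0:512];z=d['z_map']
P=np.stack([(u-K[0,2])/K[0,0]*z,(v-K[1,2])/K[1,1]*z,z],-1)@T[:3,:3].T+T[:3,3]
for n,q,h in(('peg',p,.07),('lug',l,.06)):
    m=(np.hypot(P[...,0]-q[0],P[...,1]-q[1])<.022)&(P[...,2]>h)&(z>0); a=P[m]; print(n,len(a),a.mean(0).round(4),a.min(0).round(4),a.max(0).round(4))
m=(np.hypot(P[...,0]-c[0],P[...,1]-c[1])<.1)&(abs(P[...,2]-.034)<.004)&(z>0);a=P[m]
e,_=cv2.minEnclosingCircle(a[:,:2].astype('f4')),0;print('disc',e,a[:,2].mean())
E
```

```text
c [0.5534 0.0069] dist 0.0 ang 0.0
g [ 0.5488 -0.1144] dist 0.1214 ang -92.2
p [0.537 0.076] dist 0.071 ang 103.3
r [ 0.6164 -0.0553] dist 0.0885 ang -44.7
l [ 0.5475 -0.1634] dist 0.1704 ang -92.0
e1 [ 0.5755 -0.1917] dist 0.1998 ang -83.6
e2 [ 0.5109 -0.1886] dist 0.2 ang -102.3
peg 72 [0.5389 0.0769 0.0784] [0.5308 0.0672 0.0701] [0.5481 0.0864 0.0839]
lug 51 [ 0.5457 -0.1657  0.0679] [ 0.5352 -0.1701  0.0601] [ 0.5572 -0.1623  0.0754]
disc ((0.5560322999954224, 0.002336617559194565), 0.09548544883728027) 0.03338328476322346
```

```bash
cat >> h.py <<'E'
from scipy.spatial.transform import Rotation as R
def rel(wps):
    s=env.get_state();q=s['orientation'];A=R.from_quat(np.r_[q[1:],q[0]])
    for x,y,z,yaw in wps:
        B=R.from_euler('z',yaw,degrees=True)*R.from_euler('x',180,degrees=True)
        print(((A.inv().apply(np.array([x,y,z])-s['tcp_pos']))*1e3).round(1),(A.inv()*B).as_rotvec().round(3))
E
python3 -c "
from h import *
rel([(.493,.084,.16,80),(.493,.084,.05,80)])"
```

```text
[ 477.5 -426.2   71.3] [-0.001 -0.001 -0.926]
[ 477.5 -426.   181.3] [-0.001 -0.001 -0.926]
```

>>> {"fn": "apply_moves", "kwargs": {
  "rows": [
    {"xyz": [477,-426,71],"turn": [0,0,-0.926],"grip": 0},
    {"xyz": [477,-426,71],"turn": [0,0,-0.926],"grip": 0},
    {"xyz": [477,-426,71],"turn": [0,0,-0.926],"grip": 0},
    {"xyz": [477,-426,71],"turn": [0,0,-0.926],"grip": 0},
    {"xyz": [477,-426,71],"turn": [0,0,-0.926],"grip": 0},
    {"xyz": [477,-426,71],"turn": [0,0,-0.926],"grip": 0},
    {"xyz": [477,-426,71],"turn": [0,0,-0.926],"grip": 0},
    {"xyz": [477,-426,71],"turn": [0,0,-0.926],"grip": 0},
    {"xyz": [477,-426,71],"turn": [0,0,-0.926],"grip": 0},
    {"xyz": [477,-426,71],"turn": [0,0,-0.926],"grip": 0},
    {"xyz": [477,-426,71],"turn": [0,0,-0.926],"grip": 0},
    {"xyz": [477,-426,71],"turn": [0,0,-0.926],"grip": 0}
  ]
}}

```text
clock: 1.1
tcp_pos: [0.441, -0.0477, 0.1758]
orientation: [0.0, 0.766, 0.643, -0.0]
wrist_force: [-0.0, -0.4, -0.4]
finger_gap: 0.0001
grip_force: 0.0
```

```bash
python3 -c "
from h import *
s=env.get_state();print(s['clock'],s['tcp_pos'],s['joint_pos'],s['finger_gap'])
rel([(.493,.084,.12,80),(.493,.084,.05,80)])"
```

```text
1.1 [ 0.44098669 -0.04770066  0.17582111] [-2.89022229e-01  8.70426868e-02 -3.76124640e-01  1.10758453e+00
 -1.14232164e-04  1.45690881e+00] 9.843550411055338e-05
[138.8  28.3  55.8] [ 0.     0.    -0.001]
[138.8  28.3 125.8] [ 0.     0.    -0.001]
```

>>> {"fn": "apply_moves", "kwargs": {
  "rows": [
    {"xyz": [139,28,56],"turn": [0,0,0],"grip": 0},
    {"xyz": [139,28,56],"turn": [0,0,0],"grip": 0},
    {"xyz": [139,28,56],"turn": [0,0,0],"grip": 0},
    {"xyz": [139,28,56],"turn": [0,0,0],"grip": 0},
    {"xyz": [139,28,56],"turn": [0,0,0],"grip": 0},
    {"xyz": [139,28,56],"turn": [0,0,0],"grip": 0},
    {"xyz": [139,28,56],"turn": [0,0,0],"grip": 0}
  ]
}}

```text
clock: 1.68
tcp_pos: [0.4922, 0.0821, 0.1199]
orientation: [-0.0, 0.766, 0.643, -0.001]
wrist_force: [-0.5, 0.1, 0.0]
finger_gap: -0.0
grip_force: 0.0
```

```bash
python3 - <<'E'
from h import *
d=shot('wrist');cv2.imwrite('pics/w1.png',cv2.resize(d['color'],(800,600)))
s=env.get_state();print(s['clock'],s['tcp_pos'],s['qvel'],s['wrist_force'])
rel([(.493,.084,.05,80)])
E
```

```text
1.7333 [0.49247187 0.08154438 0.12026758] [-0.01688916 -0.01376737  0.00178254 -0.00174167  0.00087553  0.0017361 ] [ 0.28688566 -0.03709663 -0.97817294]
[ 2.5  0.1 70.3] [-0.     0.    -0.001]
```

View pics/w1.png

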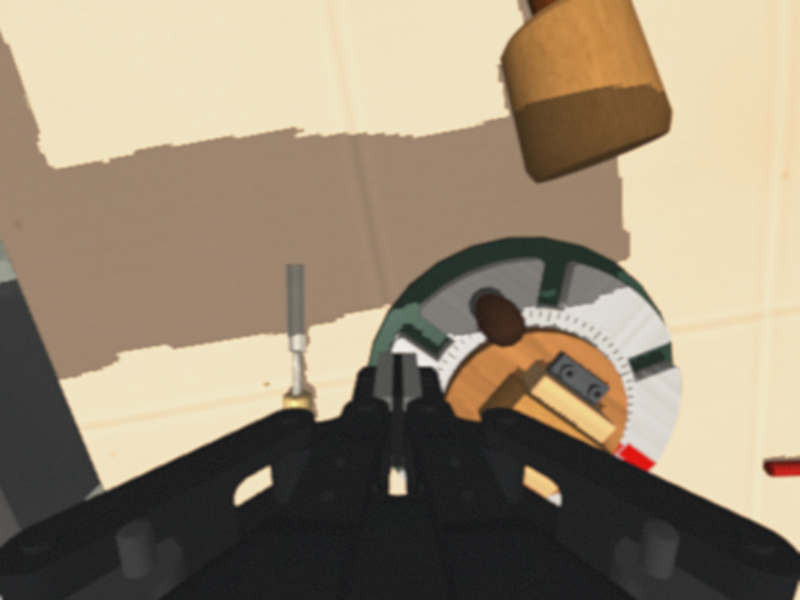

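The wrist view shows the closed fingertips at about (397,370), the peg at (500,318), and the mallet well clear. I'll descend beside the peg.

>>> {"fn": "apply_moves", "kwargs": {
  "rows": [
    {"xyz": [2,0,30],"turn": [0,0,0],"grip": 0},
    {"xyz": [2,0,65],"turn": [0,0,0],"grip": 0},
    {"xyz": [2,0,65],"turn": [0,0,0],"grip": 0},
    {"xyz": [2,0,65],"turn": [0,0,0],"grip": 0},
    {"xyz": [2,4,65],"turn": [0,0,0],"grip": 0},
    {"xyz": [2,8,65],"turn": [0,0,0],"grip": 0},
    {"xyz": [2,12,65],"turn": [0,0,0],"grip": 0},
    {"xyz": [2,15,65],"turn": [0,0,0],"grip": 0}
  ]
}}

```text
clock: 2.4
tcp_pos: [0.5099, 0.0813, 0.0567]
orientation: [0.001, 0.766, 0.642, 0.001]
wrist_force: [-0.2, 0.4, 0.1]
finger_gap: 0.0
grip_force: 0.0
```

```bash
python3 - <<'E'
from h import *
C=np.array([.5534,.0069]);n=np.array([np.cos(np.radians(-10)),np.sin(np.radians(-10))])
W=[]
for a in (103,96,88,80,72,64,57.5):
    p=C+.071*np.array([np.cos(np.radians(a)),np.sin(np.radians(a))])-.0255*n; W.append((*p,.055,80))
rel(W)
E
```

```text
[-0.3  2.5  1.8] [ 0.003 -0.    -0.001]
[ 2.6 10.7  1.8] [ 0.003 -0.    -0.001]
[ 4.6 20.4  1.8] [ 0.003 -0.    -0.001]
[ 5.3 30.2  1.9] [ 0.003 -0.    -0.001]
[ 4.6 40.1  1.9] [ 0.003 -0.    -0.001]
[ 2.6 49.8  1.9] [ 0.003 -0.    -0.001]
[-0.  57.4  1.9] [ 0.003 -0.    -0.001]
```

>>> {"fn": "apply_moves", "kwargs": {
  "rows": [
    {"xyz": [1,4,0],"turn": [0,0,0],"grip": 0},
    {"xyz": [2,8,0],"turn": [0,0,0],"grip": 0},
    {"xyz": [3,12,0],"turn": [0,0,0],"grip": 0},
    {"xyz": [4,16,0],"turn": [0,0,0],"grip": 0},
    {"xyz": [4.5,20,0],"turn": [0,0,0],"grip": 0},
    {"xyz": [5,24,0],"turn": [0,0,0],"grip": 0},
    {"xyz": [5,28,0],"turn": [0,0,0],"grip": 0}
  ]
}}

```text
clock: 2.98
tcp_pos: [0.5347, 0.0829, 0.0544]
orientation: [-0.002, 0.766, 0.643, -0.001]
wrist_force: [-3.8, 3.9, 0.7]
finger_gap: 0.0002
grip_force: 2.3
```

```bash
python3 - <<'E'
from h import *
d=shot('top');c=d['color'][130:270,225:395]
cv2.imwrite('pics/t2.png',cv2.resize(c,None,fx=4,fy=4,interpolation=cv2.INTER_CUBIC))
s=env.get_state();print(s['clock'],s['tcp_pos'],s['wrist_force'])
E
```

```text
3.0333 [0.5357289  0.08262457 0.05442498] [-2.63293492  2.79117556 -0.48579422]
```

View pics/t2.png

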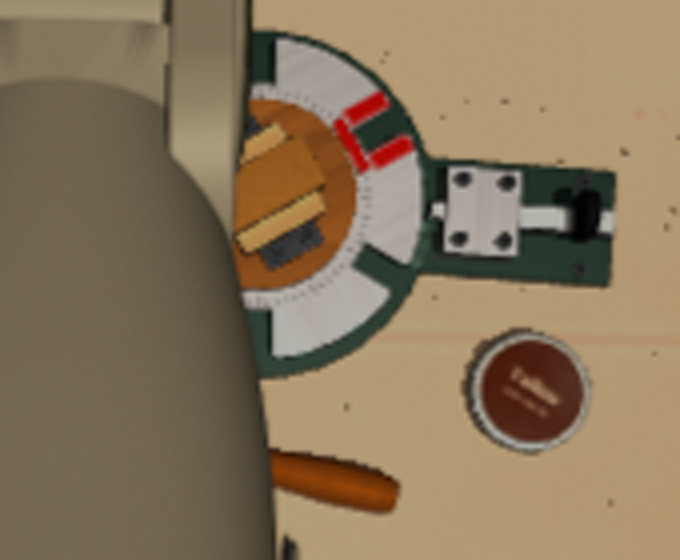

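The disc is turning: the red slot mouth is now at about (397,122) and still visible. I'll track the slot from its red pixels.

```bash
cat >> h.py <<'E'
C=np.array([.5534,.0069])
def red(d):
    b,g,r=[d['color'][...,i].astype(int) for i in range(3)]
    v,u=np.nonzero((r>120)&(g<70)&(b<70)); m=(u>270)&(u<340)&(v>140)&(v<220);u,v=u[m],v[m]
    w=[px2w(d,a,b,.034)[:2]-C for a,b in zip(u,v)]; q=np.mean(w,0)
    return len(u),np.degrees(np.arctan2(q[1],q[0])).round(2),np.hypot(*q).round(4)
def push(a1,off,yaw=80,nn=-10,z=.055,k=5,a0=None):
    n=np.array([np.cos(np.radians(nn)),np.sin(np.radians(nn))])
    rel([(*(C+.071*np.array([np.cos(np.radians(a)),np.sin(np.radians(a))])-off*n),z,yaw) for a in np.linspace(a0,a1,k)])
E
cp top.npz now.npz; python3 - <<'E'
from h import *
d=dict(np.load('now.npz'));r=red(d);print(r)
s=env.get_state();a=np.radians(r[1]+150);p=C+.071*np.array([np.cos(a),np.sin(a)])
w=p-s['tcp_pos'][:2];n=np.radians(-10);off=w@[np.cos(n),np.sin(n)];print(p,'off',off,'lat',w@[-np.sin(n),np.cos(n)])
push(57.5,off,a0=r[1]+150)
E
```

```text
(163, np.float64(-56.25), np.float64(0.0651))
[0.54875638 0.07774798] off 0.013676371471805391 lat -0.002540298350100619
[-2.5 -0.  -0.6] [-0.003 -0.001  0.001]
[-0.7 11.1 -0.6] [-0.003 -0.001  0.001]
[-0.7 22.3 -0.6] [-0.003 -0.001  0.001]
[-2.5 33.4 -0.7] [-0.003 -0.001  0.001]
[-5.9 44.  -0.7] [-0.003 -0.001  0.001]
```

>>> {"fn": "apply_moves", "kwargs": {
  "rows": [
    {"xyz": [-0.5,4,0],"turn": [0,0,0],"grip": 0},
    {"xyz": [-0.5,8,0],"turn": [0,0,0],"grip": 0},
    {"xyz": [-0.5,12,0],"turn": [0,0,0],"grip": 0},
    {"xyz": [-0.5,16,0],"turn": [0,0,0],"grip": 0},
    {"xyz": [-1,20,0],"turn": [0,0,0],"grip": 0},
    {"xyz": [-1,24,0],"turn": [0,0,0],"grip": 0},
    {"xyz": [-2,28,0],"turn": [0,0,0],"grip": 0},
    {"xyz": [-2.5,32,0],"turn": [0,0,0],"grip": 0},
    {"xyz": [-2.5,32,0],"turn": [0,0,0],"grip": 0}
  ]
}}

```text
clock: 3.78
tcp_pos: [0.5685, 0.0729, 0.0551]
orientation: [0.001, 0.766, 0.642, 0.0]
wrist_force: [-0.8, 0.7, -0.2]
finger_gap: 0.0002
grip_force: 0.6
```

```bash
python3 - <<'E'
from h import *
d=shot('top');c=d['color'][130:270,225:395]
cv2.imwrite('pics/t3.png',cv2.resize(c,None,fx=4,fy=4,interpolation=cv2.INTER_CUBIC))
r=red(d);print(r)
s=env.get_state();print(s['clock'],s['tcp_pos'],s['wrist_force'])
a=np.radians(r[1]+150);p=C+.071*np.array([np.cos(a),np.sin(a)])
w=p-s['tcp_pos'][:2];n=np.radians(-10);off=w@[np.cos(n),np.sin(n)];print(p,'off',off,'lat',w@[-np.sin(n),np.cos(n)])
push(57.5,off,a0=r[1]+150)
E
```

```text
(151, np.float64(-84.71), np.float64(0.0642))
3.8333 [0.56850708 0.07284815 0.05526159] [-0.4564969  -0.77406803 -0.55558588]
[0.58307982 0.0713989 ] off 0.01460300795204487 lat 0.0011032989043951525
[ 1.1 -0.   0.3] [ 0.002  0.001 -0.001]
[0.5 2.3 0.3] [ 0.002  0.001 -0.001]
[-0.3  4.6  0.3] [ 0.002  0.001 -0.001]
[-1.1  6.9  0.3] [ 0.002  0.001 -0.001]
[-2.   9.1  0.3] [ 0.002  0.001 -0.001]
```

View pics/t3.png

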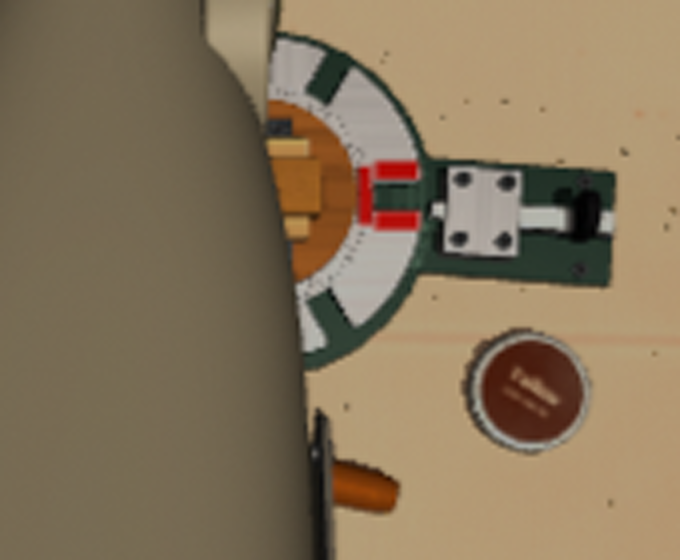

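The slot mouth is at about (408,195) and the bar nose at (437,210), so roughly 5–7° remain. I'll nudge it.

>>> {"fn": "apply_moves", "kwargs": {
  "rows": [
    {"xyz": [0,2,0],"turn": [0,0,0],"grip": 0},
    {"xyz": [-0.5,4,0],"turn": [0,0,0],"grip": 0},
    {"xyz": [-1,5.5,0],"turn": [0,0,0],"grip": 0},
    {"xyz": [-1,5.5,0],"turn": [0,0,0],"grip": 0}
  ]
}}

```text
clock: 4.17
tcp_pos: [0.5728, 0.0712, 0.0552]
orientation: [0.0, 0.766, 0.642, -0.0]
wrist_force: [-3.3, 0.6, 0.5]
finger_gap: 0.0001
grip_force: 1.4
```

```bash
python3 - <<'E'
from h import *
d=shot('top');c=d['color'][165:205,310:385]
cv2.imwrite('pics/t4.png',cv2.resize(c,None,fx=10,fy=10,interpolation=cv2.INTER_CUBIC))
print(red(d));s=env.get_state();print(s['clock'],s['tcp_pos'],s['wrist_force'])
E
```

```text
(165, np.float64(-87.39), np.float64(0.0631))
4.2167 [0.57280655 0.07120864 0.05522892] [-3.21032116 -0.83489431  1.16240638]
```

View pics/t4.png

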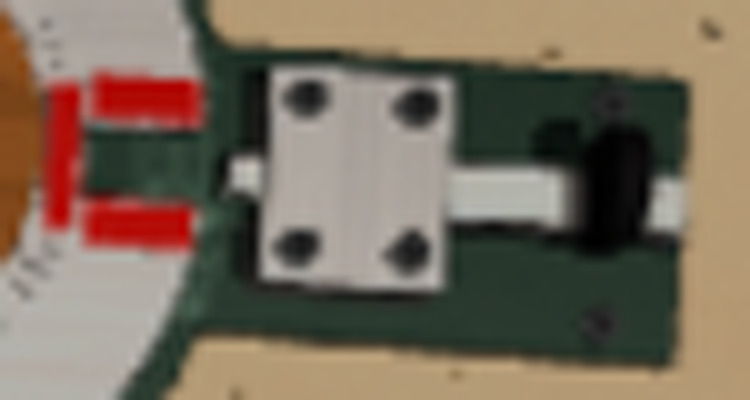

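The slot mouth middle is at about (196,165) and the bar line there is at y≈171, so about 1° remains. I'll nudge 1 mm, then back off and lift.

>>> {"fn": "apply_moves", "kwargs": {
  "rows": [
    {"xyz": [0,1,0],"turn": [0,0,0],"grip": 0},
    {"xyz": [0,1,0],"turn": [0,0,0],"grip": 0},
    {"xyz": [0,-8,0],"turn": [0,0,0],"grip": 0},
    {"xyz": [0,-20,0],"turn": [0,0,0],"grip": 0},
    {"xyz": [0,-20,-30],"turn": [0,0,0],"grip": 0},
    {"xyz": [0,-20,-70],"turn": [0,0,0],"grip": 0},
    {"xyz": [0,-20,-70],"turn": [0,0,0],"grip": 0}
  ]
}}

```text
clock: 4.8
tcp_pos: [0.5575, 0.0756, 0.1324]
orientation: [0.004, 0.766, 0.643, 0.005]
wrist_force: [2.4, 0.1, 0.4]
finger_gap: 0.0002
grip_force: 0.0
```

```bash
python3 - <<'E'
from h import *
print(red(shot('top')))
s=env.get_state();print(s['clock'],s['tcp_pos'],s['wrist_force'])
rel([(.547,-.205,.125,87.5),(.547,-.205,.05,87.5)])
E
```

```text
(158, np.float64(-89.29), np.float64(0.0645))
4.85 [0.55693706 0.07545512 0.12996571] [-0.02698021 -0.44628472 -0.27052915]
[-277.9   38.9    4.8] [ 0.011 -0.001 -0.131]
[-278.1   38.1   79.8] [ 0.011 -0.001 -0.131]
```

>>> {"fn": "apply_moves", "kwargs": {
  "rows": [
    {"xyz": [-278,38,0],"turn": [0,0,-0.131],"grip": 0},
    {"xyz": [-278,38,0],"turn": [0,0,-0.131],"grip": 0},
    {"xyz": [-278,38,0],"turn": [0,0,-0.131],"grip": 0},
    {"xyz": [-278,38,0],"turn": [0,0,-0.131],"grip": 0},
    {"xyz": [-278,38,0],"turn": [0,0,-0.131],"grip": 0},
    {"xyz": [-278,38,0],"turn": [0,0,-0.131],"grip": 0},
    {"xyz": [-278,38,0],"turn": [0,0,-0.131],"grip": 0},
    {"xyz": [-278,38,0],"turn": [0,0,-0.131],"grip": 0},
    {"xyz": [-278,38,0],"turn": [0,0,-0.131],"grip": 0},
    {"xyz": [-278,38,0],"turn": [0,0,-0.131],"grip": 0},
    {"xyz": [-278,38,0],"turn": [0,0,-0.131],"grip": 0}
  ]
}}

```text
clock: 5.77
tcp_pos: [0.5419, -0.2039, 0.1248]
orientation: [-0.0, 0.722, 0.692, 0.0]
wrist_force: [1.0, 1.0, 0.1]
finger_gap: 0.0001
grip_force: 0.0
```

```bash
python3 - <<'E'
from h import *
d=shot('top');c=d['color'][130:270,225:395]
cv2.imwrite('pics/t5.png',cv2.resize(c,None,fx=4,fy=4,interpolation=cv2.INTER_CUBIC))
s=env.get_state();print(s['clock'],s['tcp_pos'],s['wrist_force'])
rel([(.547,-.205,.05,87.5)])
E
```

```text
5.8167 [ 0.54196174 -0.20372788  0.12493693] [-0.36099329 -0.1823076  -0.18760652]
[-1.1  5.1 74.9] [-0.    -0.     0.002]
```

View pics/t5.png

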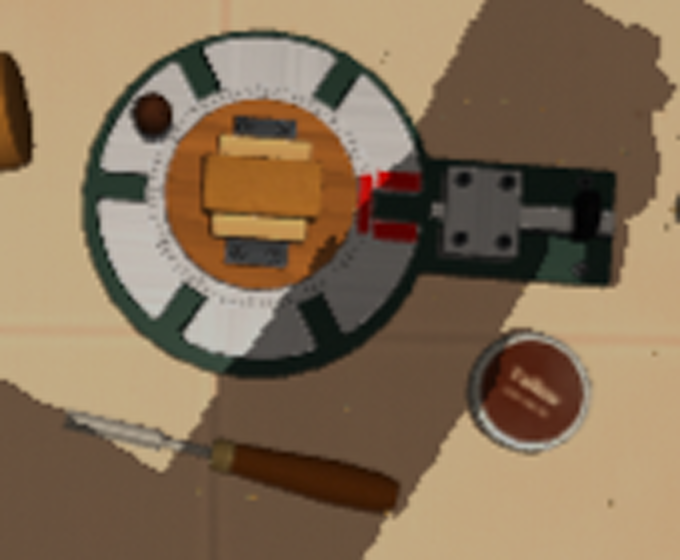

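The disc is aligned: the red slot mouth (410,206), the opposite slot (122,186) and the bar line (436,210)–(605,221) agree to under 1°. I'll descend behind the lug and approach it.

>>> {"fn": "apply_moves", "kwargs": {
  "rows": [
    {"xyz": [-1,5,35],"turn": [0,0,0],"grip": 0},
    {"xyz": [-1,5,77],"turn": [0,0,0],"grip": 0},
    {"xyz": [-1,5,77],"turn": [0,0,0],"grip": 0},
    {"xyz": [-1,5,77],"turn": [0,0,0],"grip": 0},
    {"xyz": [4,5,77],"turn": [0,0,0],"grip": 0},
    {"xyz": [8,5,77],"turn": [0,0,0],"grip": 0},
    {"xyz": [12,5,77],"turn": [0,0,0],"grip": 0},
    {"xyz": [16,5,77],"turn": [0,0,0],"grip": 0},
    {"xyz": [20,5,77],"turn": [0,0,0],"grip": 0},
    {"xyz": [24,5,77],"turn": [0,0,0],"grip": 0},
    {"xyz": [27,5,77],"turn": [0,0,0],"grip": 0},
    {"xyz": [30,5,77],"turn": [0,0,0],"grip": 0}
  ]
}}

```text
clock: 6.82
tcp_pos: [0.5488, -0.1761, 0.0488]
orientation: [0.001, 0.723, 0.691, -0.0]
wrist_force: [0.3, -3.3, 2.8]
finger_gap: 0.0002
grip_force: 1.4
```

>>> {"fn": "apply_moves", "kwargs": {
  "rows": [
    {"xyz": [2,0,0],"turn": [0,0,0],"grip": 0},
    {"xyz": [4,0,0],"turn": [0,0,0],"grip": 0},
    {"xyz": [6,0,0],"turn": [0,0,0],"grip": 0},
    {"xyz": [8,0,0],"turn": [0,0,0],"grip": 0},
    {"xyz": [10,0,0],"turn": [0,0,0],"grip": 0},
    {"xyz": [12,0,0],"turn": [0,0,0],"grip": 0},
    {"xyz": [14,0,0],"turn": [0,0,0],"grip": 0},
    {"xyz": [16,0,0],"turn": [0,0,0],"grip": 0}
  ]
}}

```text
clock: 7.48
tcp_pos: [0.5492, -0.1594, 0.0481]
orientation: [0.0, 0.723, 0.691, 0.0]
wrist_force: [2.8, -2.9, 2.0]
finger_gap: -0.0001
grip_force: 1.4
```

Force is steady at bar friction. I'll continue gently to the stop.

>>> {"fn": "apply_moves", "kwargs": {
  "rows": [
    {"xyz": [1,0,0],"turn": [0,0,0],"grip": 0},
    {"xyz": [2,0,0],"turn": [0,0,0],"grip": 0},
    {"xyz": [3,0,0],"turn": [0,0,0],"grip": 0},
    {"xyz": [4,0,0],"turn": [0,0,0],"grip": 0},
    {"xyz": [4,0,0],"turn": [0,0,0],"grip": 0}
  ]
}}

```text
clock: 7.9
tcp_pos: [0.549, -0.1553, 0.048]
orientation: [-0.0, 0.722, 0.691, -0.0]
wrist_force: [1.8, -1.5, 0.8]
finger_gap: -0.0001
grip_force: 1.0
```

```bash
python3 -c "
from h import *
s=env.get_state();print(s['tcp_pos'],s['wrist_force'])"
```

```text
[ 0.54902782 -0.15527459  0.04801965] [ 1.84737109 -1.51467935  0.79053533]
```

>>> {"fn": "apply_moves", "kwargs": {
  "rows": [
    {"xyz": [1,0,0],"turn": [0,0,0],"grip": 0},
    {"xyz": [2,0,0],"turn": [0,0,0],"grip": 0},
    {"xyz": [3,0,0],"turn": [0,0,0],"grip": 0},
    {"xyz": [3,0,0],"turn": [0,0,0],"grip": 0}
  ]
}}

```text
clock: 8.23
tcp_pos: [0.5492, -0.1523, 0.0481]
orientation: [-0.0, 0.722, 0.691, 0.0]
wrist_force: [0.8, -2.7, 0.2]
finger_gap: 0.0003
grip_force: 1.0
```

>>> {"fn": "apply_moves", "kwargs": {
  "rows": [
    {"xyz": [1,0,0],"turn": [0,0,0],"grip": 0},
    {"xyz": [2,0,0],"turn": [0,0,0],"grip": 0},
    {"xyz": [3,0,0],"turn": [0,0,0],"grip": 0},
    {"xyz": [3,0,0],"turn": [0,0,0],"grip": 0}
  ]
}}

```text
clock: 8.57
tcp_pos: [0.5492, -0.152, 0.0481]
orientation: [0.002, 0.723, 0.691, -0.002]
wrist_force: [0.6, -11.3, -1.1]
finger_gap: -0.0
grip_force: 5.3
```

The force rose to 11 N with no further travel, so that is the stop. I'll back off, lift clear and check.

>>> {"fn": "apply_moves", "kwargs": {
  "rows": [
    {"xyz": [-10,0,0],"turn": [0,0,0],"grip": 0},
    {"xyz": [-30,0,0],"turn": [0,0,0],"grip": 0},
    {"xyz": [-40,0,-20],"turn": [0,0,0],"grip": 0},
    {"xyz": [-60,0,-55],"turn": [0,0,0],"grip": 0},
    {"xyz": [-90,0,-85],"turn": [0,0,0],"grip": 0},
    {"xyz": [-110,0,-100],"turn": [0,0,0],"grip": 0},
    {"xyz": [-110,0,-100],"turn": [0,0,0],"grip": 0},
    {"xyz": [-110,0,-100],"turn": [0,0,0],"grip": 0},
    {"xyz": [-110,0,-100],"turn": [0,0,0],"grip": 0}
  ]
}}

```text
clock: 9.32
tcp_pos: [0.5434, -0.2582, 0.1468]
orientation: [-0.002, 0.723, 0.691, 0.0]
wrist_force: [-0.5, 0.4, 0.1]
finger_gap: -0.0004
grip_force: 0.0
```

```bash
python3 - <<'E'
from h import *
d=shot('top');c=d['color'][130:270,225:395]
cv2.imwrite('pics/t6.png',cv2.resize(c,None,fx=4,fy=4,interpolation=cv2.INTER_CUBIC))
s=env.get_state();print(s['clock'],s['tcp_pos'],s['wrist_force'])
E
```

```text
9.3667 [ 0.54329329 -0.25775732  0.14640194] [-0.30099436  0.48666865  0.39188497]
```

View pics/t6.png

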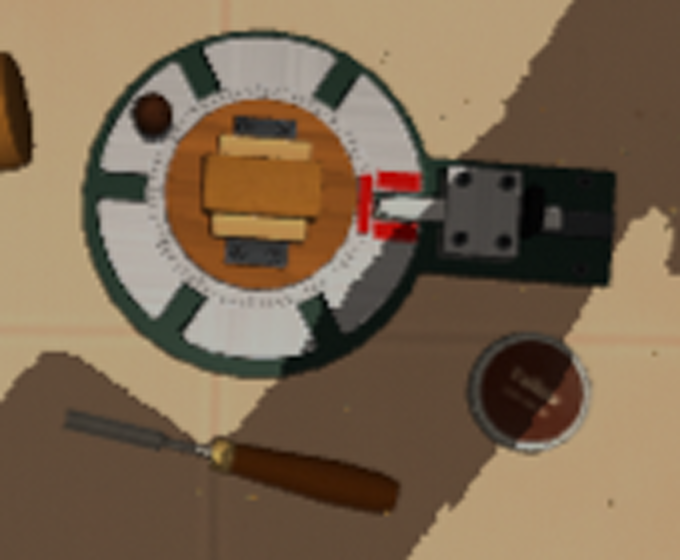

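The bar nose is deep in the red slot at about (378,207), the lug stands against the guide at (532,212), and the gouge, tin and mallet have not moved.

```bash
python3 -c "
from h import *
print(ticket.hand_in())"
```

```text
the job is handed in; nothing more can be done
None
```

The red slot was turned to face the bar, the bar was pushed fully home to its stop in that slot, nothing else was disturbed, and the job is handed in (verdict not shown).

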